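Free the boxed-in nut cup, re-grip it and pour it into the bowl

TASK

The orange cup of hazelnuts stands hemmed in between two spice jars: lift it out and first stand it upright on the round cork trivet with all its nuts still in it, and let go of it there. Then take the cup again in a way that lets you tip it, pour all six nuts into the steel bowl, and stand the empty cup upright back on the trivet, well within its edge. Do not spill a nut, and do not push out of place or knock over the jars, the other things around, or the bowl.

Things in the scene. Friction and masses are not known exactly. Their poses are not given: they have to be found in the camera images.
- cup_centre (a point): Open tapered orange plastic cup, 75 mm tall, outer diameter 44 mm at the foot growing evenly to 66 mm at the rim, wall 3 mm, about 90 g empty. The point is on its axis half-way up, where it is 55 mm wide; z points out of the mouth. Starts on the worktop between two jars along its own x axis (gap about 16 mm at the rim, 22 mm half-way up); the sides across that line are open
- trivet_top (a point): Round cork trivet, 124 mm across, 9 mm thick, fixed to the worktop; the point is the centre of its flat top
- bowl_mouth (a point): Round steel bowl, 153 mm across the rim, 77 mm tall, about 94 mm clear across inside at the floor, 5 mm floor, loose, 0.5 kg. The point is the centre of its mouth, level with the rim; z up
- nut_0_centre (a point): Hazelnut 1 of 6, brown, 18 mm across and 19 mm high, hard, 10 g, starts in the cup (the nuts fill about the lower 40 mm of it); the point is its centre
- nut_1_centre (a point): Hazelnut 2 of 6, brown, 18 mm across and 19 mm high, hard, 10 g, starts in the cup (the nuts fill about the lower 40 mm of it); the point is its centre
- nut_2_centre (a point): Hazelnut 3 of 6, brown, 18 mm across and 19 mm high, hard, 10 g, starts in the cup (the nuts fill about the lower 40 mm of it); the point is its centre
- nut_3_centre (a point): Hazelnut 4 of 6, brown, 18 mm across and 19 mm high, hard, 10 g, starts in the cup (the nuts fill about the lower 40 mm of it); the point is its centre
- nut_4_centre (a point): Hazelnut 5 of 6, brown, 18 mm across and 19 mm high, hard, 10 g, starts in the cup (the nuts fill about the lower 40 mm of it); the point is its centre
- nut_5_centre (a point): Hazelnut 6 of 6, brown, 18 mm across and 19 mm high, hard, 10 g, starts in the cup (the nuts fill about the lower 40 mm of it); the point is its centre
- jar_a_centre (a point): Spice jar with green cap and brown label, 46 mm diameter, 106 mm tall, loose, centre half-way up; stands beside the cup. To be left alone
- jar_b_centre (a point): Spice jar with green cap and dark blue label, 46 mm diameter, 106 mm tall, loose, centre half-way up; stands on the other side of the cup. To be left alone
- timer_centre (a point): Orange and white twist timer, 68 mm diameter, 57 mm tall, centre half-way up, loose bystander
- tin_centre (a point): Short food tin, 76 mm diameter, 58 mm tall, centre half-way up, loose bystander. (Behind the work at the right stands a fixed wire riser with a green bin, 450 mm tall in all: its front is 0.70 m ahead of the robot base, and it reaches from 0.13 m to 0.45 m right of the base; keep clear of it)
- mug_centre (a point): White mug, 80 mm wide, 115 mm with its handle, 91 mm tall, centre half-way up, loose bystander behind the work at the left
- spray_centre (a point): Orange spray can, 61 mm diameter, 194 mm tall, centre half-way up, loose bystander at the right
Not all that is in view belongs to the job. Of the things shaped like the part that bears cup_centre, the orange one is meant.

How it is judged:
By the outcome, as a careful person would: the job done as asked, in the order asked, and still so for the second after the job is handed in, with the robot touching nothing.
It also fails if it takes over 69 s, if anything falls off the work surface, if the arm or the gripper's body presses on something with over 40 N, if the wrist force passes 120 N, or if a joint passes its speed limit or range.

ROBOT

A 6-joint arm with a two-finger parallel gripper is mounted at the origin on a cart in front of the work surface, level with it; the furniture and walls round the work are solid. World frame = base frame: x ahead of the robot, y to its left, z up, the work surface at z = 0. Lengths are in m, angles in rad, forces in N, time in s.
With the tool pointing down it reaches from about 0.35 to 0.975 m from the base axis. Payload 7.1 kg.
Tool frame: the origin (TCP) lies midway between the tips of the shut fingers; the grasp point (between the pads) lies 19 mm behind it; z points along the fingers, y is the line along which they close (so a half turn about z gives the same grasp; the last joint's range is limited). The gripper opens to 88 mm and grips with 3 to 60 N. Pads are 20 mm wide; open, the fingers measure 115 mm over their backs; the gripper's body (75 mm by 178 mm) begins 61 mm behind the grasp point.
Start: joints at [1.266, 0.423, 1.63, -0, 1.089, -0.019], TCP at [0.176, 0.6, 0.223] pointing down, gripper open.
Joint ranges: [-3, 3], [-0.9, 2.11], [0.09, 2.58], [-1.31, 4.45], [0.11, 2.69], [-2.54, 2.54]. Speed limits (rad/s): [2.39, 2.39, 3.01, 3.14, 3.14, 3.14].

INTERFACE

Orientations are given as a unit quaternion [w, x, y, z].
In Python, from station import move_pose, movel, movej, command_gripper, wait, inverse_kinematics, read_camera, camera_info, MotionError, job_done, get_time, get_joint_pos, get_qvel, get_effort, get_tcp_pos, get_ee_rot, get_ft_force, get_ft_torque, get_grip_width, get_finger_force gives the robot as it stands. Calls block until the motion is done:
- move_pose(position, orientation): joint-space move of the TCP to a pose.
- movel(position, frame=None, v=0.15, until_force=None): straight line of the TCP; frame=None keeps the orientation; v is the mean speed in m/s. With until_force (N) it stops when the force on the tool has changed by that much, and returns True; else False.
- movej(angles): joint-space move.
- command_gripper(opening): opening from 0.0 (shut) to 1.0 (fully open); the grip force is fixed at half the most; returns when the fingers have stopped.
- wait(seconds).
- inverse_kinematics(position, orientation): joint angles nearest the present ones, or None.
- read_camera(name): name is "side" or "top" or "wrist"; returns the picture (480x640x3 uint8, red, green, blue); there is no depth.
- camera_info(name): a dict with "intrinsics" (3x3 intrinsics, pixels), "dist" ([k1, k2, p1, p2, k3] as OpenCV has them; the pictures are not rectified), "T" (4x4, takes a point from camera to world coordinates); the wrist camera has in their place "tool_from_camera" (4x4, takes a point from camera to tool coordinates, whose origin is the TCP and whose axes are the flange's). Camera axes: x right, y up, looking along -z (the intrinsics and any distortion apply to the point x, -y, -z); pixel columns grow to the right and rows downward; lengths in m; the calibration is good to about 2 mm. A picture is of the moment at which its call begins: read the wrist's pose just before it. camera_info takes no time and is no camera call.
A pose or a line that the arm cannot do raises MotionError and nothing moves.
- job_done(): hands the job in; it is judged then, once.
Readings, each from a call of its own:
- get_time(): time.
- get_joint_pos(): joint angles.
- get_qvel(): joint speeds.
- get_effort(): joint torques, N m.
- get_tcp_pos(): TCP position.
- get_ee_rot(): TCP orientation.
- get_ft_force(): force on the tool from outside, world axes, zero at the start.
- get_ft_torque(): the same for the moment, N m.
- get_grip_width(): opening from 0.0 (shut) to 1.0 (fully open).
- get_finger_force(): force on a finger pad.
Only numpy, scipy, OpenCV 4.12 (cv2) and the standard library are available. Lean on these libraries where they do the work, as an engineer would, in place of code of your own. Each camera call takes 0.05 s, during which the arm holds its last target. There are 200 camera calls.

## Working session

There is one attempt and no reset: what is moved stays moved. The work goes in short steps, each a Python script; the robot and the scene stay as the last script left them, time stands still between calls to the robot, and variables do not carry over. Pictures are saved under pics/ and viewed, at most 10 in all, crops included, and the job is handed in when it is done.

```bash
ls; mkdir -p pics
python3 - <<'E'
from station import *
import cv2,numpy as np
for n in("top","side"):
    im=read_camera(n); cv2.imwrite(f"pics/{n}0.png",im[:,:,::-1]); i=camera_info(n); print(n,{k:np.round(v,3).tolist() for k,v in i.items()})
print({k:np.round(v,4).tolist() for k,v in camera_info("wrist").items()})
print(get_time(),get_ee_rot(),get_grip_width())
E
```

```text
pics
top {'intrinsics': [[468.888, 0.0, 324.898], [0.0, 468.888, 239.201], [0.0, 0.0, 1.0]], 'dist': [-0.044, 0.0, 0.0, 0.0, 0.0], 'T': [[0.017, 0.984, -0.176, 0.352], [-1.0, 0.015, -0.011, -0.084], [-0.009, 0.177, 0.984, 1.241], [0.0, 0.0, 0.0, 1.0]]}
side {'intrinsics': [[461.016, 0.0, 317.544], [0.0, 461.016, 232.206], [0.0, 0.0, 1.0]], 'dist': [-0.093, 0.0, 0.0, 0.0, 0.0], 'T': [[0.988, 0.035, -0.148, 0.365], [-0.15, 0.401, -0.904, -1.327], [0.028, 0.915, 0.402, 0.647], [0.0, 0.0, 0.0, 1.0]]}
{'intrinsics': [[337.1698, 0.0, 321.0482], [0.0, 337.1698, 246.4753], [0.0, 0.0, 1.0]], 'dist': [-0.0539, 0.0, 0.0, 0.0, 0.0], 'tool_from_camera': [[-0.0003, 0.9689, 0.2475, 0.068], [1.0, 0.0003, -0.0001, -0.0001], [-0.0002, 0.2475, -0.9689, -0.1631], [0.0, 0.0, 0.0, 1.0]]}
0.1 [-1.06759631e-04  1.42400173e-01  9.89808937e-01 -6.68657059e-04] 1.000914849597613
```

View pics/top0.png

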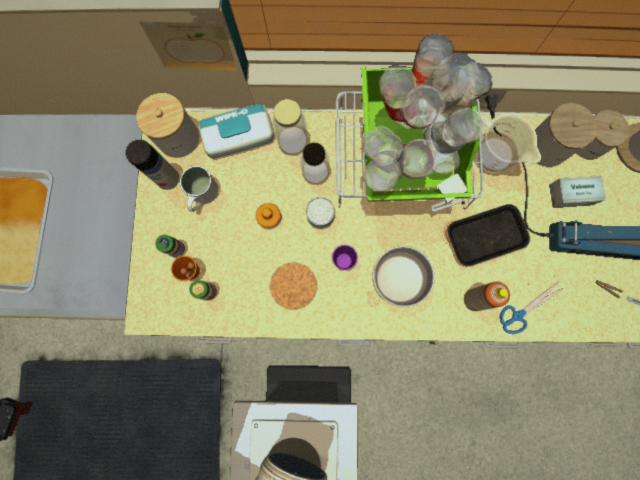

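View pics/side0.png

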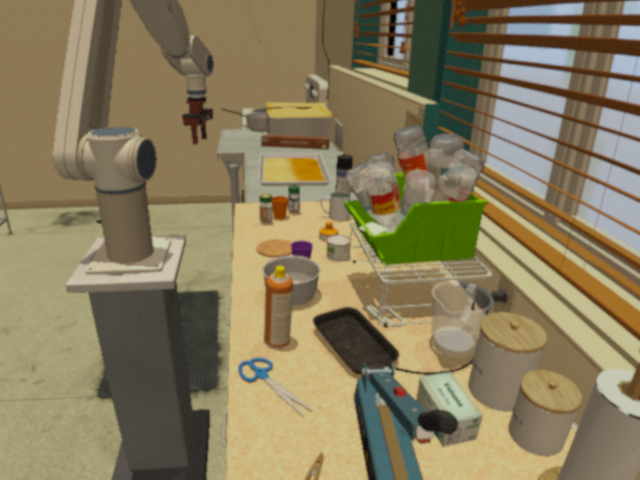

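Top view candidates: the orange cup with nuts at (185,268) between the green-capped jars (167,245) and (201,290); the purple cup at (345,257) is a decoy; the orange timer is at (268,215). I choose (185,268). Trivet is at (293,286) and bowl at (403,276). Next I check with a close crop.

```bash
cat > h.py <<'E'
from station import *
import cv2,numpy as np
from scipy.spatial.transform import Rotation as R
def ray(n,uv,tcp=None,q=None):
    i=camera_info(n)
    if n=="wrist":
        T=np.eye(4);T[:3,:3]=R.from_quat(np.roll(q,-1)).as_matrix();T[:3,3]=tcp;T=T@np.array(i["tool_from_camera"])
    else: T=np.array(i["T"])
    p=cv2.undistortPoints(np.array([[uv]],float),np.array(i["intrinsics"]),np.array(i["dist"],float))[0,0]
    return T[:3,3],T[:3,:3]@np.array([p[0],-p[1],-1])
def at(n,uv,z,**k):
    o,d=ray(n,uv,**k); return o+d*(z-o[2])/d[2]
def proj(n,P,tcp=None,q=None):
    i=camera_info(n)
    if n=="wrist":
        T=np.eye(4);T[:3,:3]=R.from_quat(np.roll(q,-1)).as_matrix();T[:3,3]=tcp;T=T@np.array(i["tool_from_camera"])
    else: T=np.array(i["T"])
    c=(np.atleast_2d(P)-T[:3,3])@T[:3,:3]; c=c*[1,-1,-1]
    return cv2.projectPoints(c,np.zeros(3),np.zeros(3),np.array(i["intrinsics"]),np.array(i["dist"],float))[0][:,0]
def quat(M): return np.roll(R.from_matrix(M).as_quat(),1)
E
python3 - <<'E'
from h import *
im=cv2.imread("pics/top0.png")
a=cv2.resize(im[230:310,145:225],(480,480),interpolation=cv2.INTER_CUBIC)
b=cv2.resize(im[235:315,265:345],(320,320),interpolation=cv2.INTER_CUBIC)
c=cv2.resize(im[240:315,365:440],(320,320),interpolation=cv2.INTER_CUBIC)
o=np.zeros((600,800,3),np.uint8);o[:480,:480]=a;o[:300,480:]=b[:300];o[300:600,480:]=c[:300];cv2.imwrite("pics/crop0.png",o)
for n,uv,z in[("cup rim",(185,268),.075),("jarA",(167,245),.106),("jarB",(201,290),.106),("trivet",(293.5,286),.009),("bowl",(403,275),.077),("timer",(268,213),.057),("tin",(320,211),.058),("spray",(497,294),.194),("mug",(197,182),.091),("purple",(345,256),.075)]:
    print(n,at("top",uv,z).round(3))
E
```

```text
cup rim [0.482 0.28  0.075]
jarA [0.535 0.32  0.106]
jarB [0.426 0.228 0.106]
trivet [0.447 0.011 0.009]
bowl [ 0.473 -0.266  0.077]
timer [0.631 0.079 0.057]
tin [ 0.638 -0.056  0.058]
spray [ 0.422 -0.457  0.194]
mug [0.702 0.26  0.091]
purple [ 0.519 -0.121  0.075]
```

View pics/crop0.png

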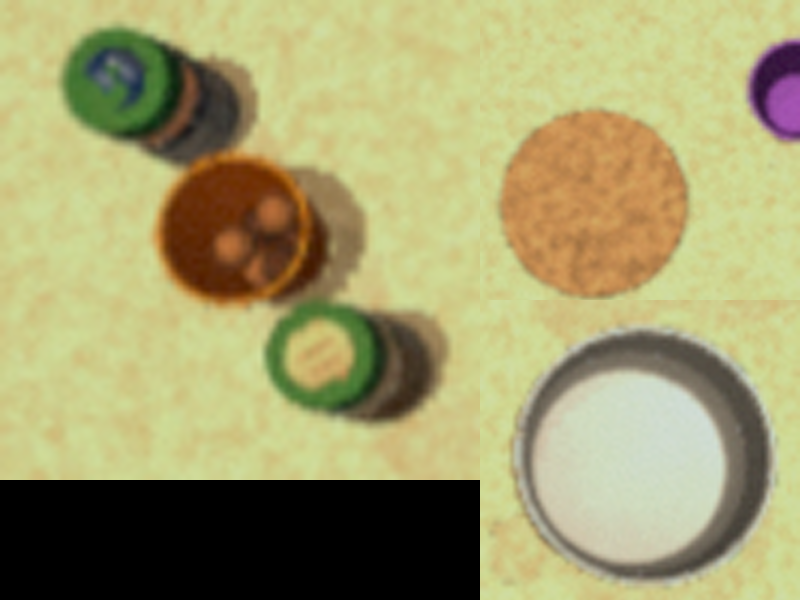

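```bash
cat >> h.py <<'E'
def down(yaw): # tool y along yaw, z down
    y=np.array([np.cos(yaw),np.sin(yaw),0]);z=np.array([0,0,-1.]);return np.c_[np.cross(y,z),y,z]
def side(a,p,sgn=1): # tool z along azimuth a pitched down p, y horizontal, x up if sgn=1
    z=np.array([np.cos(a)*np.cos(p),np.sin(a)*np.cos(p),-np.sin(p)])
    y=sgn*np.array([np.sin(a),-np.cos(a),0]); y=np.cross(z,np.cross([0,0,1.],z)); 
    x=sgn*y/np.linalg.norm(y); return np.c_[x,np.cross(z,x),z]
def rotax(ax,ang): return R.from_rotvec(np.array(ax)*ang).as_matrix()
E
python3 - <<'E'
from h import *
P={n:at("top",uv,z) for n,uv,z in[("cup",(183.9,267.7),.075),("jA",(164.6,243.4),.106),("jB",(198.4,288.8),.106),("tri",(293.2,285.4),.009),("bowl",(403.5,276),.077)]}
for k in P: print(k,P[k].round(4))
d=(P["jA"]-P["jB"])[:2];L=np.hypot(*d);d/=L;print("jardist",L,"mid",((P["jA"]+P["jB"])/2).round(4),"ang",np.degrees(np.arctan2(d[1],d[0])))
ya=np.arctan2(d[1],d[0])+np.pi/2
for yaw in(ya,ya-np.pi):
    for z in(.03,.25):print("down",round(np.degrees(yaw)),inverse_kinematics([P["cup"][0],P["cup"][1],z],quat(down(yaw))))
t=P["tri"]; c=np.array([t[0],t[1],.009+.042])
for sg in(1,-1):
  for p in(25,35,45):
    print(sg,p,end=": ")
    for a in range(-180,180,15):
        M=side(np.radians(a),np.radians(p),sg)
        q=inverse_kinematics(c+M[:,2]*.019,quat(M)); q2=inverse_kinematics(c+M[:,2]*-.11,quat(M))
        if q is not None and q2 is not None: print(a,np.round(q,1).tolist(),end=" ")
    print()
E
```

```text
cup [0.4831 0.2833 0.075 ]
jA [0.5392 0.326  0.106 ]
jB [0.4288 0.2345 0.106 ]
tri [0.4486 0.0117 0.009 ]
bowl [ 0.4709 -0.2673  0.077 ]
jardist 0.1434250055839807 mid [0.484  0.2803 0.106 ] ang 39.665551707561484
down 130 [ 5.09128589e-01  6.17635378e-01  1.86923331e+00 -4.44089210e-16
  6.54723963e-01 -1.75396221e+00]
down 130 [ 5.09128589e-01  2.96563352e-01  1.75072728e+00 -4.44089210e-16
  1.09430202e+00 -1.75396221e+00]
down -50 [ 5.09128589e-01  6.17635378e-01  1.86923331e+00 -4.44089210e-16
  6.54723963e-01  1.38763044e+00]
down -50 [ 5.09128589e-01  2.96563352e-01  1.75072728e+00 -4.44089210e-16
  1.09430202e+00  1.38763044e+00]
1 25: -180 [-0.0, 1.0, 1.5, -0.0, 1.8, -1.6] -165 [0.1, 1.0, 1.5, -0.2, 1.8, -1.7] -150 [0.2, 1.0, 1.5, -0.3, 1.7, -1.8] -135 [0.3, 1.0, 1.6, -0.5, 1.6, -1.8] -120 [0.4, 1.0, 1.7, -0.6, 1.5, -1.9] -105 [0.5, 0.9, 1.8, -0.8, 1.4, -1.9] -90 [0.5, 0.9, 1.9, -0.9, 1.3, -1.9] -75 [0.6, 0.9, 2.0, -1.2, 1.2, -1.8] 30 [-0.5, 1.0, 2.4, 2.2, 1.3, -1.9] 45 [-0.6, 0.9, 2.3, 1.8, 1.2, -1.7] 60 [-0.6, 0.9, 2.2, 1.4, 1.1, -1.5] 75 [-0.6, 0.9, 2.1, 1.2, 1.2, -1.4] 9
[... 2772 characters left out ...]
, 1.8] 165 [-0.1, 0.9, 1.6, 0.1, 1.6, 1.7] 
-1 45: -180 [-0.0, 0.8, 1.6, -0.0, 1.4, 1.6] -165 [0.1, 0.8, 1.7, -0.1, 1.4, 1.5] -150 [0.2, 0.8, 1.7, -0.3, 1.4, 1.4] -135 [0.2, 0.8, 1.7, -0.4, 1.3, 1.3] -120 [0.3, 0.8, 1.8, -0.5, 1.2, 1.2] -105 [0.4, 0.8, 1.9, -0.7, 1.1, 1.1] -90 [0.4, 0.7, 2.0, -0.9, 1.0, 1.1] -75 [0.5, 0.7, 2.1, -1.1, 0.9, 1.2] 30 [-0.4, 0.7, 2.4, 2.3, 0.8, 1.6] 45 [-0.5, 0.7, 2.3, 1.8, 0.8, 1.7] 60 [-0.5, 0.7, 2.2, 1.4, 0.8, 1.9] 75 [-0.5, 0.7, 2.1, 1.1, 0.9, 2.0] 90 [-0.4, 0.7, 2.0, 0.9, 1.0, 2.0] 105 [-0.4, 0.8, 1.9, 0.7, 1.1, 2.0] 120 [-0.3, 0.8, 1.8, 0.5, 1.2, 1.9] 135 [-0.2, 0.8, 1.8, 0.4, 1.3, 1.9] 150 [-0.2, 0.8, 1.7, 0.3, 1.4, 1.8] 165 [-0.1, 0.8, 1.7, 0.1, 1.4, 1.7]
```

Positions are consistent: jar spacing 143 mm against 145 expected, and cup at the middle of the jars. Now above the cup for a closer wrist look.

Run:
```python
from h import *
yaw=np.radians(39.7-90)
q=quat(down(yaw))
command_gripper(1.0)
move_pose([.4835,.282,.24],q)
t,r=get_tcp_pos(),get_ee_rot()
im=read_camera("wrist")[:,:,::-1].copy();cv2.imwrite("pics/w0.png",im);np.savez("w0.npz",t=t,r=r)
print(t,r,get_time(),q)
u=proj("wrist",[[.4835,.282,.075]],t,r)[0];print(u)
```

```text
[0.4832683  0.28256581 0.23999774] [-8.99106373e-05  9.40325950e-01  3.40275036e-01  2.01210624e-05] 1.9917 [0.         0.94058481 0.33955886 0.        ]
[322.32864343 229.88011877]
```

View pics/w0.png

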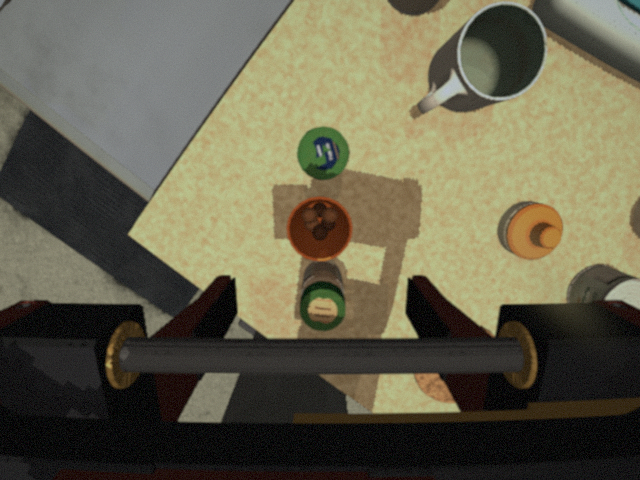

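Run:
```python
from h import *
q=quat(down(np.radians(39.7-90)))
x,y=.4825,.2836
print(movel([x,y,.15],q,v=.2))
print(movel([x,y,.027],q,v=.1,until_force=8),get_tcp_pos())
command_gripper(0.0)
print("w",get_grip_width()*88,get_finger_force())
movel([x,y,.035],q,v=.04); print("w",get_grip_width()*88,get_finger_force(),get_ft_force())
movel([x,y,.19],q,v=.1)
print("w",get_grip_width()*88,get_finger_force(),get_ft_force(),get_time())
cv2.imwrite("pics/w1.png",read_camera("wrist")[:,:,::-1])
```

```text
False
False [0.48292517 0.28382591 0.02758366]
w 65.34441511538311 30.00029169023037
w 64.95879568920378 30.000012614764273 [ 0.4811162  -0.49627356 -1.8596222 ]
w 65.1568186530218 29.99972641468048 [ 0.22890949 -0.62696499 -1.16497531] 6.5333
```

View pics/w1.png

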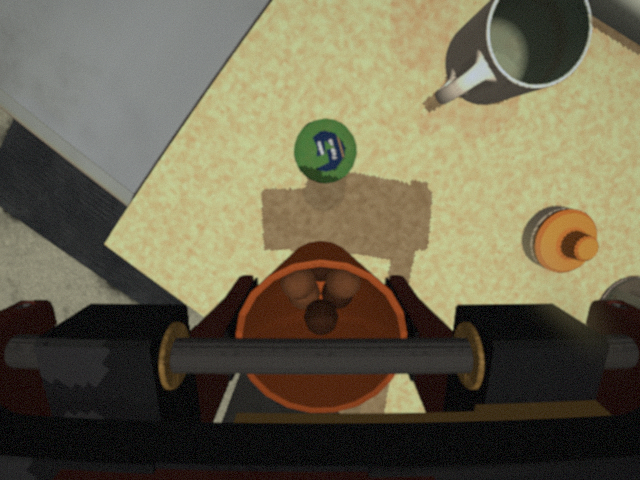

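Picture: cup held at its rim between the fingers (rim centre (322,335)), nuts inside, jar standing at (325,150).

Run:
```python
from h import *
q=quat(down(np.radians(39.7-90)))
t,r=get_tcp_pos(),get_ee_rot()
rim=at("wrist",(322,335),t[2]-.0275+.075,tcp=t,q=r); off=(rim-t); print("off",off)
tri=np.array([.4486,.0117]); g=tri-np.clip(off[:2],-.008,.008)
movel([*g,.19],q,v=.15)
movel([*g,.055],q,v=.1)
print(movel([*g,.031],q,v=.02,until_force=1.5),get_tcp_pos(),get_ft_force())
command_gripper(1.0)
print(get_grip_width(),get_finger_force())
p=get_tcp_pos();movel([p[0],p[1],.2],q,v=.15)
movel([p[0]-.05,p[1]+.08,.24],q,v=.2)
print(get_time())
im=read_camera("top")
a=cv2.resize(im[225:345,145:305],(800,600),interpolation=cv2.INTER_CUBIC)
cv2.imwrite("pics/t1.png",a[:,:,::-1])
```

```text
off [0.00224796 0.00179751 0.0475    ]
True [0.44630992 0.00997803 0.03618427] [-0.91090271  1.11099645  5.73859632]
0.9996945128386344 0.0
13.425
```

View pics/t1.png

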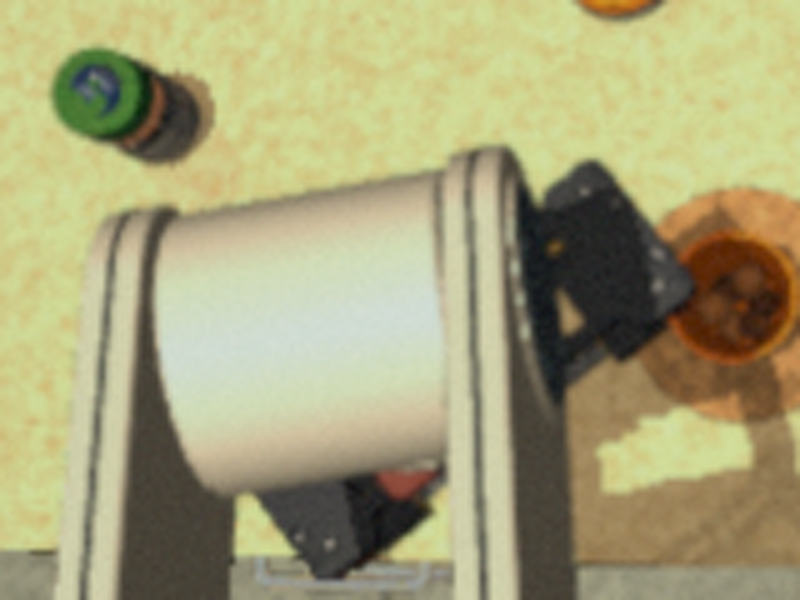

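Cup stands on the trivet with its nuts in (rim centre (735,297) in the crop, i.e. about (291.6,284) in the full picture); jar A is unmoved. Plan the side re-grasp and the pour, checking IK along the way.

```bash
cat >> h.py <<'E'
BOWL=np.array([.4709,-.2673]); PG=np.radians(25)
def cupdir(M): # cup axis in world for tool rotation M (grasp pitch PG)
    return M@np.array([np.cos(PG),0,-np.sin(PG)])
ang=np.linspace(0,2*np.pi,24,endpoint=False)
def pour(a,p,r,h,lip,hb=.0375,clear=.10):
    """rolled r about tool z; returns TCP pos, M. lip: offset of lip upstream of bowl centre. h=grasp height on the cup"""
    M0=side(a,p); M=M0@rotax([0,0,1],r)
    c=cupdir(M); e=c-[0,0,c[2]]
    e=e/max(np.linalg.norm(e),1e-6); u=np.cross(c,[0,1,0]);u/=np.linalg.norm(u);v=np.cross(c,u)
    rim=c*(.075-h)+.033*(np.cos(ang)[:,None]*u+np.sin(ang)[:,None]*v)
    foot=-c*h+.022*(np.cos(ang)[:,None]*u+np.sin(ang)[:,None]*v)
    body=np.array([M@[sx*.0375,sy*.089,-zz] for sx in(1,-1) for sy in(1,-1) for zz in(.061,.2)]+[M@[sx*.01,sy*.0575,.019] for sx in(1,-1) for sy in(1,-1)])
    zmin=np.vstack([rim,foot,body])[:,2].min(); gz=clear-zmin
    tip=np.degrees(np.arccos(c[2]))
    L=rim[rim[:,2].argmin()] if tip>45 else c*(.075-h)+.033*e
    if np.hypot(c[0],c[1])<.05: L=c*(.075-h)
    g=np.array([*(BOWL-lip*e[:2]-L[:2]),gz])
    return g+M[:,2]*.019,M,tip,gz+L[2],e
E
python3 - <<'E'
from h import *
print("cup",at("top",(291.6,283.9),.084))
for s in(1,-1):
  for a in range(-75,61,15):
    out=[]
    for r,p in((0,25),(30,20),(60,15),(90,10),(115,10),(135,10),(160,10)):
        P,M,tip,lz,e=pour(np.radians(a),np.radians(p),s*np.radians(r),.044,.025)
        q=inverse_kinematics(P,quat(M)); out.append(None if q is None else np.round(q,1).tolist())
    print(s,a,[i for i,o in enumerate(out) if o is None],out[0],out[-1],np.round(e,2).tolist())
for r in(0,30,60,90,115,135,160):
    P,M,tip,lz,e=pour(np.radians(15),np.radians(10),np.radians(r),.044,.025);print(r,P.round(3),round(tip),lz.round(3))
E
```

```text
cup [0.44638816 0.00997449 0.084     ]
1 -75 [0, 1, 2, 3, 4, 5] None [-0.0, 0.8, 2.2, 4.4, 1.4, 1.1] [-0.69, 0.72, 0.0]
1 -60 [] [-0.1, 0.7, 2.3, 4.1, 1.0, -1.7] [-0.1, 0.8, 2.3, 4.1, 1.4, 1.2] [-0.86, 0.52, 0.0]
1 -45 [] [-0.3, 0.7, 2.4, 3.6, 1.1, -1.6] [-0.3, 0.9, 2.4, 3.6, 1.5, 1.3] [-0.96, 0.28, 0.0]
1 -30 [] [-0.6, 0.7, 2.5, 3.1, 1.1, -1.6] [-0.5, 0.9, 2.4, 3.1, 1.6, 1.2] [-1.0, 0.02, 0.0]
1 -15 [] [-0.8, 0.7, 2.4, 2.6, 1.1, -1.5] [-0.8, 0.9, 2.4, 2.6, 1.5, 1.2] [-0.97, -0.24, 0.0]
1 0 [] [-0.9, 0.7, 2.3, 2.1, 1.1, -1.4] [-0.9, 0.8, 2.3, 2.2, 1.4, 1.2] [-0.88, -0.48, 0.0]
1 15 [] [-1.0, 0.7, 2.2, 1.7, 1.1, -1.3] [-1.0, 0.8, 2.2, 1.8, 1.4, 1.3] [-0.72, -0.69, 0.0]
1 30 [] [-1.0, 0.7, 2.1, 1.4, 1.2, -1.2] [-1.1, 0.8, 2.1, 1.5, 1.4, 1.5] [-0.52, -0.86, 0.0]
1 45 [] [-1.0, 0.7, 1.9, 1.1, 1.3, -1.1] [-1.0, 0.9, 1.9, 1.3, 1.5, 1.6] [-0.28, -0.96, 0.0]
1 60 [] [-1.0, 0.8, 1.8, 1.0, 1.4, -1.0] [-1.0, 0.9, 1.8, 1.1, 1.6, 1.7] [-0.02, -1.0, 0.0]
-1 -75 [0, 2, 3, 4] None [-0.1, 0.8, 2.2, 4.4, 1.4, 1.8] [0.24, 0.97, 0.0]
-1 -60 [2, 3, 4] [-0.1, 0.7, 2.3, 4.1, 1.0, -1.7] [-0.2, 0.8, 2.3, 4.0
[... 380 characters left out ...]
1.0, 0.8, 2.3, 2.2, 1.4, 1.9] [-0.88, 0.48, 0.0]
-1 15 [3, 4, 5] [-1.0, 0.7, 2.2, 1.7, 1.1, -1.3] [-1.0, 0.8, 2.2, 1.8, 1.4, 2.1] [-0.97, 0.24, 0.0]
-1 30 [3, 4, 5] [-1.0, 0.7, 2.1, 1.4, 1.2, -1.2] [-1.1, 0.8, 2.0, 1.5, 1.4, 2.2] [-1.0, -0.02, 0.0]
-1 45 [3, 4, 5] [-1.0, 0.7, 1.9, 1.1, 1.3, -1.1] [-1.0, 0.9, 1.9, 1.3, 1.5, 2.3] [-0.96, -0.28, 0.0]
-1 60 [3, 4, 5] [-1.0, 0.8, 1.8, 1.0, 1.4, -1.0] [-1.0, 0.9, 1.7, 1.1, 1.6, 2.4] [-0.86, -0.52, 0.0]
0 [ 0.553 -0.245  0.145] 15 0.178
30 [ 0.51  -0.191  0.162] 32 0.191
60 [ 0.498 -0.194  0.18 ] 59 0.172
90 [ 0.495 -0.204  0.174] 86 0.147
115 [ 0.499 -0.219  0.181] 108 0.144
135 [ 0.499 -0.232  0.174] 124 0.133
160 [ 0.501 -0.246  0.151] 140 0.109
```

Run:
```python
from h import *
M=side(np.radians(50),PG);q=quat(M)
c=np.array([.4464,.0100,.009+.044]); g=c+M[:,2]*.019; pre=g-M[:,2]*.12
t=get_tcp_pos();movel([t[0],t[1],.36],None,v=.2)
move_pose(pre+[0,0,.22],q); print(get_time(),get_tcp_pos())
movel(pre,q,v=.15)
print(movel(g,q,v=.08,until_force=4),get_tcp_pos()-g)
command_gripper(0.0)
print("w",get_grip_width()*88,get_finger_force(),get_ft_force(),get_time())
movel(g+[0,0,.02],q,v=.04); print("w",get_grip_width()*88,get_finger_force(),get_ft_force())
movel(g+[0,0,.12],q,v=.1)
np.savez("g.npz",g=g)
cv2.imwrite("pics/w2.png",read_camera("wrist")[:,:,::-1])
```

```text
15.9333 [ 0.38754175 -0.0598249   0.31553608]
False [-1.01644296e-06 -3.10891901e-04  1.28763313e-04]
w 58.50995135753047 29.594707358878622 [-1.03595645 -0.22139723  0.81758135] 19.7833
w 58.452802695163186 29.7649515227738 [ 0.45257545  0.00630417 -1.46007993]
```

View pics/w2.png

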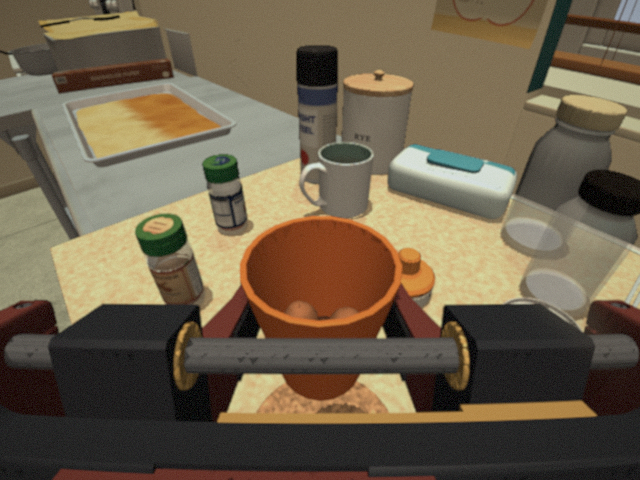

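Picture: the cup (rim centre (321,270)) is held upright above the trivet with nuts in it, and both jars stand ((170,260), (225,195)). Pour.

Run:
```python
from h import *
a=np.radians(15)
P,M,tip,lz,e=pour(a,PG,0,.044,.0); movel(P+[0,0,.03],quat(M),v=.15)
print(get_time())
for r,p in((30,20),(55,15),(75,10),(90,10),(105,10),(120,10),(135,10),(150,10),(160,10)):
    P,M,tip,lz,e=pour(a,np.radians(p),np.radians(r),.044,.028)
    movej(inverse_kinematics(P,quat(M)))
    if 70<r: wait(.15)
wait(.5)
print(get_time(),round(tip),get_ft_force(),get_grip_width()*88)
im=read_camera("top")
o=np.hstack([cv2.resize(im[210:330,330:490],(800,600),interpolation=cv2.INTER_CUBIC)])
cv2.imwrite("pics/t2.png",o[:,:,::-1])
```

```text
23.7
28.6667 140 [-0.11434111 -0.55095087 -0.9495973 ] 58.50534498910912
```

View pics/t2.png

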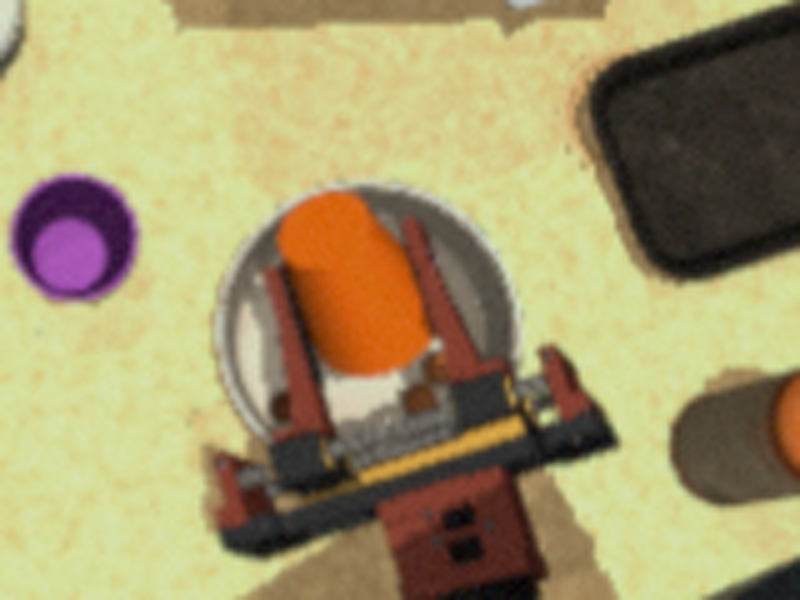

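Run:
```python
from h import *
a=np.radians(15)
for r,p in((160,10),(90,10),(40,18),(0,25)):
    P,M,tip,lz,e=pour(a,np.radians(p),np.radians(r),.044,.02)
    movej(inverse_kinematics(P+[0,0,.07],quat(M)))
g=np.load("g.npz")["g"]+[.002,.0015,0];q=quat(side(np.radians(50),PG))
movel(g+[0,0,.15],q,v=.15);movel(g+[0,0,.03],q,v=.12)
print(get_time(),get_ft_force())
im=read_camera("top");w=read_camera("wrist")
o=np.zeros((600,800,3),np.uint8)
o[:300,:400]=cv2.resize(im[235:310,360:460],(400,300),interpolation=cv2.INTER_CUBIC)
o[:300,400:]=cv2.resize(im[235:310,250:350],(400,300),interpolation=cv2.INTER_CUBIC)
o[300:,:400]=cv2.resize(w,(400,300))
o[300:,400:]=cv2.resize(read_camera("side")[190:310,230:390],(400,300))
cv2.imwrite("pics/t3.png",o[:,:,::-1])
```

```text
34.8083 [ 0.31281868  0.09634139 -1.66886055]
```

View pics/t3.png

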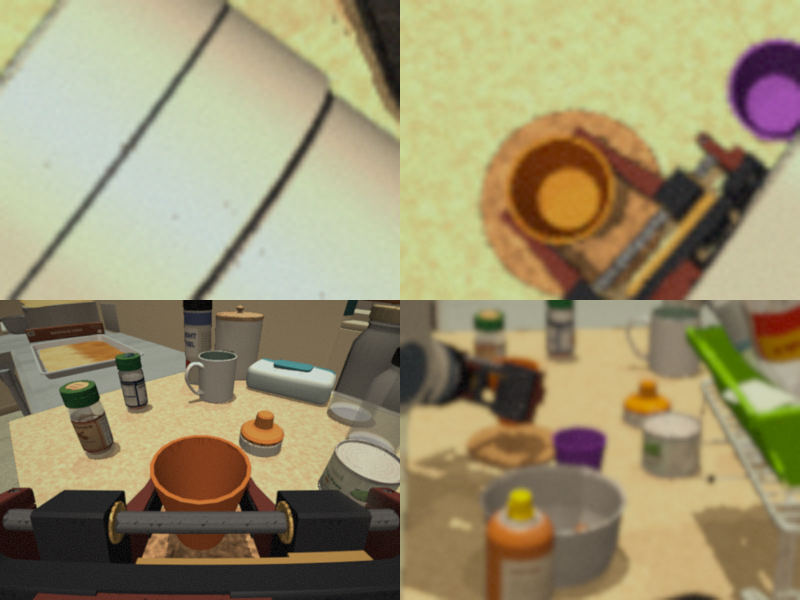

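The cup is empty (clear floor at (568,195) in the top crop) and upright in the grip. Set it down, release and back off.

Run:
```python
from h import *
M=side(np.radians(50),PG);q=quat(M)
g=np.load("g.npz")["g"]+[.002,.0015,0]
movel(g+[0,0,.01],q,v=.06)
print(movel(g-[0,0,.006],q,v=.015,until_force=2),get_tcp_pos()-g,get_ft_force())
command_gripper(1.0)
p=get_tcp_pos();movel(p-M[:,2]*.12,q,v=.08)
movel(p-M[:,2]*.12+[0,0,.15],q,v=.15)
j=np.array(get_joint_pos());movej([.9,j[1]-.4,j[2],j[3],j[4],j[5]])
print(get_time(),get_tcp_pos())
im=read_camera("top")
o=cv2.resize(im[170:320,240:440],(800,600),interpolation=cv2.INTER_CUBIC);o[450:,:200]=cv2.resize(im[230:305,145:245],(200,150))
cv2.imwrite("pics/t4.png",o[:,:,::-1])
```

```text
True [9.30317992e-05 8.74560487e-05 1.69732881e-04] [-1.08715428 -1.65116632  4.10399857]
41.8333 [-0.04877063  0.39402397  0.35665631]
```

View pics/t4.png

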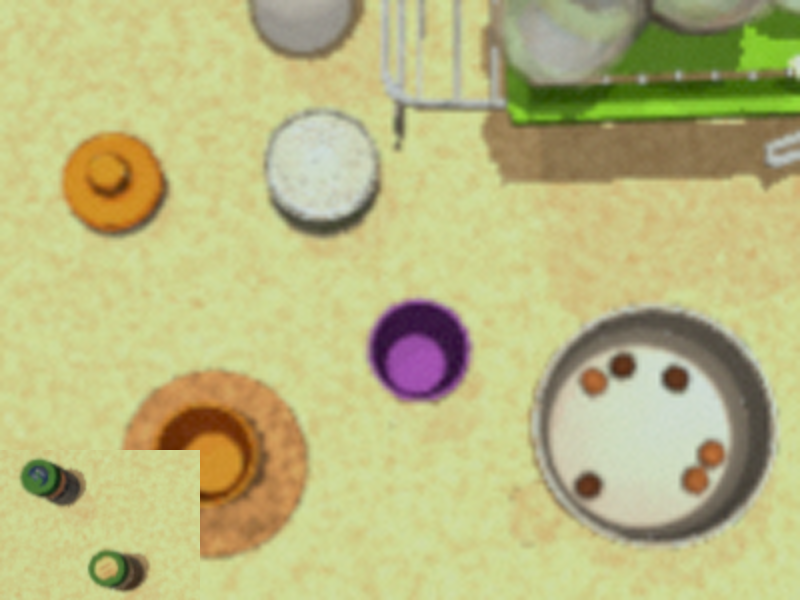

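All six nuts are in the bowl ((594,381), (622,365), (676,379), (711,454), (696,480), (588,485)). The empty cup stands near the trivet's centre, and the jars and bowl are in place.

```bash
python3 -c "
from station import *
print(job_done(),get_time())"
```

```text
the job is handed in; nothing more can be done
the job is handed in; nothing more can be done
```

The job is handed in after about 42 s: all six nuts are in the bowl, the empty orange cup stands upright near the centre of the trivet, and the last picture shows no spill and the jars, timer, tin and bowl where they were (the mug and spray can were outside that crop).

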